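# Snap the windowed cover onto a culture dish in its stage holder

### The arm

A 6-joint arm with a two-finger parallel gripper is mounted at the origin on a cart in front of the work surface, level with it; the furniture and walls round the work are solid. World frame = base frame: x ahead of the robot, y to its left, z up, the work surface at z = 0. Lengths are in mm, angles in rad, forces in N, time in s.
With the tool pointing down it reaches from about 275 to 750 mm from the base axis. Payload 10.2 kg.
Tool frame: the origin (TCP) lies between the finger pads; the fingertips stand 11 mm ahead of it and the grasp point (between the pads) lies 8 mm behind it; z points along the fingers, y is the line along which they close (so a half turn about z gives the same grasp; the last joint's range is limited). The gripper opens to 85 mm and grips with 20 to 120 N. Pads are 22 mm wide; open, the fingers measure 114 mm over their backs; the gripper's body (76 mm by 85 mm) begins 54 mm behind the grasp point. The pads swing forward as they close: fully open they stand 13 mm farther back than shut.
Start: joints at [-1.383, 0.313, 1.498, -0, 1.331, -0.223], TCP at [209.643, -481.332, 242.294] pointing down, gripper open.
Joint ranges: [-2.94, 2.94], [-0.97, 2.17], [0.19, 2.56], [-1.23, 4.37], [0.02, 3.11], [-2.88, 2.88]. Speed limits (rad/s): [2.39, 2.39, 3.01, 3.14, 3.14, 3.14].

### API

Orientations are given as a unit quaternion [w, x, y, z].
In Python, from rig import sense, eyes, finish_job gives the robot as it stands.
- The arm moves only by the shell command python3 -m jog 'ROWS' [FORCE]. ROWS is JSON, a list of rows, each a list of 7 numbers: the shift along the tool's x, y, z in m, then the turn, a rotation vector about the tool's x, y, z in rad, then the finger opening in m, from 0 to 0.0854. In form: [[dx, dy, dz, rx, ry, rz, gripper], ...]. A call has 1 to 5 rows; each row shifts and turns the commanded pose from where the row before left it, along the tool's axes as they then stand; what a row does not reach is not made up. A row lasts 1/10 s, in which the tool goes at most 50 mm and 8.59 degrees, less where a joint would pass 70% of its speed; a pose out of reach is approached as far as the arm can. A call is refused whole if a number of a shift passes 0.05 or a number of a turn 0.15, either way. A call with a gripper value outside its range is refused whole. The fingers move at their own pace and stop on an object; FORCE is the grip in N (left out, the last holds). Time passes only in rows, so rows that do not move let the fingers close. It gives the time, the measured TCP pose, the force, the opening and the grip force at its end, in the units of the state.
- sense(): the state, without advancing time (a new reading comes with each control period).
- eyes.capture(name): name is "scene" or "side" or "wrist"; returns the picture (384x512x3 uint8, red, green, blue); there is no depth.
- eyes.calibration(name): a dict with "fx", "fy", "cx", "cy" (pixels), "cam_to_world" (4x4, takes a point from camera to world coordinates); the wrist camera has in their place "mount" (4x4, takes a point from camera to tool coordinates, whose origin is the TCP and whose axes are the flange's). Camera axes: x right, y down, z forward; pixel columns grow to the right and rows downward; lengths in mm; the calibration is good to about 2 mm. The wrist camera is an equidistant fisheye: a pixel r from the principal point sees the ray r / f radians off the axis. A picture is of the moment at which its call begins: read the wrist's pose just before it. calibration takes no time and is no camera call.
- finish_job(): hands the job in; it is judged then, once.
The state is a dict: "time_s": time; "joints": joint angles; "dq": joint speeds; "tau": joint torques, N m; "eef_pos": TCP position; "ee_rot": TCP orientation; "force": force on the tool from outside, world axes, zero at the start; "wrist_torque": the same for the moment, N m; "grip_width": opening from 0.0 (shut) to 1.0 (fully open); "grip_force": force on a finger pad.
Only numpy, scipy, OpenCV 4.12 (cv2) and the standard library are available. Lean on these libraries where they do the work, as an engineer would, in place of code of your own. Each camera call takes 0.05 s, during which the arm holds its last target. There are 200 camera calls.

### The job

Get the larger culture dish ready for the microscope: set it open side up in the round pocket of the grey metal stage holder, then put the larger windowed cover over it skirt down and press it straight down until both sprung clips snap over its rim. Finish while still gripping the cover and pressing it firmly down onto the dish, so that it stays fully home and level; do not let go, do not crush the dish, and leave the other things where they are.

Things in the scene. Friction and masses are not known exactly. Their poses are not given: they have to be found in the camera images.
- holder: Fixed grey metal stage holder, block 134 (x) x 104 (y) mm, top face 16 mm above the table, a round pocket 58 mm wide, 3 mm deep in its middle. Two sprung steel leaf clips, 14 mm wide, tops 56 mm above the table, stand at its -x and +x sides, 40 mm from the pocket's axis; the y sides are free, so grip along its y. Origin: centre of the underside on the pocket's axis; z up.
- pocket (a point): Centre of the pocket's floor, 13 mm above the table. Axes as the holder's.
- clip_front_catch (a point): Tip of the clip at the holder's -x side: the inner edge of its flat catch, at rest 32 mm from the pocket's axis and 41 mm above the table. Above it a ramp opens outward and upward to 39 mm from the axis at 52 mm height.
- clip_back_catch (a point): The same on the clip at the holder's +x side.
- clip_front (a joint): Bend of the -x clip, rad: 0 at rest (upright), about 0.15 when the cover's rim spreads it, springs back to 0 when the rim has passed below the catch.
- clip_back (a joint): The same for the +x clip.
- dish_large: Clear open culture dish, 54 mm in diameter, 12 mm high; it starts open side up on the table. Origin: centre of the underside, z towards the open side. In the pocket its walls stand 9 mm above the holder's top face, so grip it above its lowest 4 mm.
- cover_large: Black snap cover, clear window, 37 mm high, skirt down on the table at the start. Upward: skirt 63 mm outside, 59 inside, 7 deep, which goes over the dish; snap rim 74 mm wide, top at 22 mm, lower edge slanted; knurled collar 48 mm wide, 22 to 37 mm up. Origin: centre of the skirt's lower edge, z up. Any turn about z fits. Home, it bears on the dish's rim, origin 18 mm above the table.
- cover_grip (a point): Point on the large cover's axis 29 mm above its lower edge, mid-height of the collar, where to grip it from above. Going down, the clips touch the snap rim with this point about 59 mm above the table, the skirt passes the dish's rim at 54 mm; the clips resist with 8 to 15 N in all, more if off centre, and snap over the rim 1 to 5 mm before it is home at 47 mm.
- dish_small: Bystander: clear open culture dish, 35 mm in diameter, 10 mm high. Origin: centre of the underside.
- cover_small: Bystander: the same kind of black cover for the small dish, 54 mm over its rim, 31 mm over its collar, 37 mm high. Origin: centre of the underside.
- tip_box: Bystander: pipette tip box 70 x 110 x 62 mm. Origin: centre of the underside.
- forceps: Bystander: thin steel forceps, 122 mm long, lying near the front edge of the table. Origin: centre of the underside.

How it is judged:
By the outcome, as a careful person would: the job done as asked, in the order asked, and still so for the second after the job is handed in, while the arm keeps its last pose, push and grip.
It also fails if it takes over 59 s, if anything falls off the work surface, if the arm or the gripper's body presses on something with over 40 N, if the wrist force passes 120 N, or if a joint passes its speed limit or range.

## Working session

There is one attempt and no reset: what is moved stays moved. The work goes in short steps, Python scripts to look and compute and a shell command to move; the robot and the scene stay as the last step left them, time stands still between calls to the robot, and variables do not carry over. Pictures are saved under pics/ and viewed, at most 10 in all, crops included, and the job is handed in when it is done.

```bash
ls; mkdir -p pics
python3 - <<'E'
from rig import sense, eyes
import cv2,numpy as np
np.set_printoptions(precision=4,suppress=True)
s=sense();print({k:s[k] for k in('time_s','eef_pos','ee_rot','grip_width')})
for n in("scene","side","wrist"):
    im=eyes.capture(n);cv2.imwrite(f"pics/{n}0.png",im[:,:,::-1]);c=eyes.calibration(n);print(n,c)
E
```

```text
pics
{'time_s': 0.0, 'eef_pos': array([ 209.5935, -481.0886,  241.7519]), 'ee_rot': array([-0.0006,  0.979 ,  0.204 ,  0.    ]), 'grip_width': 0.999052230652273}
scene {'fx': 400.4511841252993, 'fy': 400.4511841252993, 'cx': 258.2695193823404, 'cy': 199.55579011607807, 'cam_to_world': array([[ -0.7552,  -0.3555,   0.5507,  68.7797],
       [ -0.6555,   0.4118,  -0.633 , 572.4346],
       [ -0.0018,  -0.8391,  -0.544 , 509.7996],
       [  0.    ,   0.    ,   0.    ,   1.    ]])}
side {'fx': 427.4523116856373, 'fy': 427.4523116856373, 'cx': 255.91106044789672, 'cy': 191.9309918464246, 'cam_to_world': array([[   0.9876,   -0.0965,    0.1234,  451.9937],
       [  -0.1567,   -0.6055,    0.7803, -658.2024],
       [  -0.0006,   -0.79  ,   -0.6132,  596.472 ],
       [   0.    ,    0.    ,    0.    ,    1.    ]])}
wrist {'fx': 297.3186396354542, 'fy': 297.3186396354542, 'cx': 256.0925549837882, 'cy': 195.32521561187738, 'mount': array([[  -0.0002,   -0.9541,   -0.2995,   76.2097],
       [   1.    ,   -0.0007,    0.0013,    0.4157],
       [  -0.0015,   -0.2995,    0.9541, -130.2608],
       [   0.    ,    0.    ,    0.    ,    1.    ]])}
```

View pics/scene0.png

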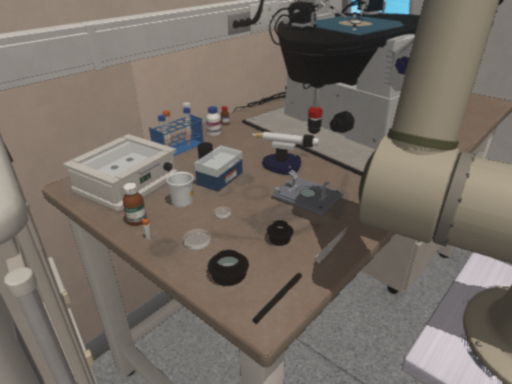

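View pics/side0.png

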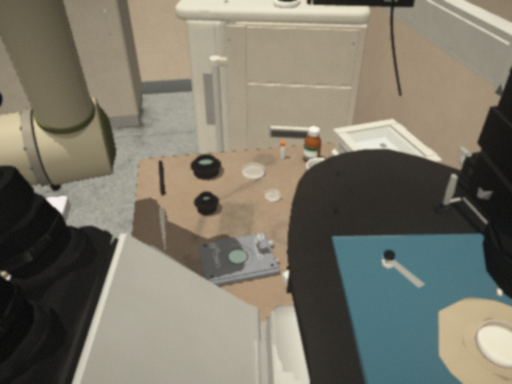

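The scene view shows the large dish (197,239), the large cover (228,267), the small cover (279,233), the small dish (222,212) and the holder (308,193). In the side view the large dish is at (253,171), the large cover at (207,166) and the holder pocket at (238,257).

```bash
cat > h.py <<'E'
from rig import sense, eyes
import cv2,numpy as np
from scipy.spatial.transform import Rotation as R
np.set_printoptions(precision=2,suppress=True)
def ray(n,u,v,s=None):
    c=eyes.calibration(n); x=(u-c['cx'])/c['fx']; y=(v-c['cy'])/c['fy']
    if n=='wrist':
        r=np.hypot(x,y); d=np.array([x/r*np.sin(r),y/r*np.sin(r),np.cos(r)])
        q=s['ee_rot'];T=np.eye(4);T[:3,:3]=R.from_quat([q[1],q[2],q[3],q[0]]).as_matrix();T[:3,3]=s['eef_pos']
        M=T@c['mount']
    else: d=np.array([x,y,1.]);M=c['cam_to_world']
    return M[:3,3],M[:3,:3]@d
def at(n,u,v,z,s=None):
    o,d=ray(n,u,v,s); return o+d*(z-o[2])/d[2]
def shot(n,f,crop=None,k=1):
    s=sense(); im=eyes.capture(n)[:,:,::-1]; cv2.imwrite('pics/raw_'+f,im)
    if crop: a,b,c,d=crop; im=im[b:d,a:c]
    cv2.imwrite('pics/'+f,cv2.resize(im,None,fx=k,fy=k,interpolation=cv2.INTER_CUBIC)); return s
def tool(s,p):
    q=s['ee_rot'];return R.from_quat([q[1],q[2],q[3],q[0]]).inv().apply(np.array(p)-s['eef_pos'])
E
python3 - <<'E'
from h import *
for nm,a,b,z in(('dish',(197,239),(253,171),6),('cover',(228,265),(207,165),30),('cs',(279,231),(206,202),30),('ds',(222,212),(273,195),5),('pocket',(312,193),(238,257),14)):
    print(nm,at('scene',*a,z),at('side',*b,z))
a=cv2.imread('pics/scene0.png')[150:320,130:400];b=cv2.imread('pics/side0.png')[130:300,120:330]
o=np.zeros((510+0,0,3),np.uint8)
A=cv2.resize(a,None,fx=2.2,fy=2.2,interpolation=2);B=cv2.resize(b,None,fx=2.2*1,fy=2.2,interpolation=2)
cv2.imwrite('pics/c0.png',cv2.resize(A,None,fx=1.3,fy=1.3));
E
```

```text
dish [576.46 176.58   6.  ] [576.8  175.35   6.  ]
cover [456.05 208.76  30.  ] [468.58 182.8   30.  ]
cs [449.23  73.27  30.  ] [457.22  45.1   30.  ]
ds [607.33  75.67   5.  ] [607.03  77.38   5.  ]
pocket [ 494.17 -107.65   14.  ] [ 505.48 -106.5    14.  ]
```

View pics/c0.png

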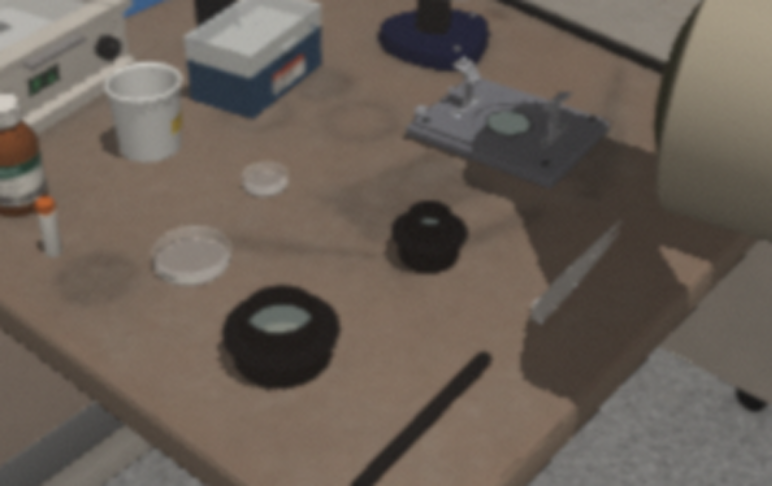

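The crop confirms the large dish is the left clear ring and the large cover the front black ring. The holder's clips appear at about (293,173) and (327,184) in the raw image.

Run:
```python
from h import *
f=lambda u,v:(u/2.86+130,v/2.86+150)
A=at('scene',*f(466,65),56);B=at('scene',*f(563,97),56);print(A,B,(A+B)/2, np.degrees(np.arctan2(*(B-A)[1::-1])))
c=[at('scene',*f(*p),16) for p in((408,133),(546,184),(607,125))];print(c,(c[0]+c[2])/2)
for i in(0,1):d=c[i+1]-c[i];print(np.hypot(*d[:2]),np.degrees(np.arctan2(d[1],d[0])))
print(at('scene',*f(508,122),14))
s=sense();print(tool(s,[576,176,180]))
```

```text
[542.26 -94.7   56.  ] [ 454.87 -102.97   56.  ] [498.56 -98.84  56.  ] -174.59500680233432
[array([552.09, -33.43,  16.  ]), array([428.82, -45.9 ,  16.  ]), array([ 437.67, -148.1 ,   16.  ])] [494.88 -90.77  16.  ]
123.89669516370303 -174.22105301080398
102.5793296843345 -85.05212860837301
[ 502.77 -102.22   14.  ]
[ 598.33 -456.08   62.42]
```

```bash
python3 -m jog '[[0,0,0,0,0,0.105,0.085],[0,0,0,0,0,0.105,0.085],[0,0,0,0,0,0.105,0.085]]' 30
python3 - <<'E'
from h import *
s=sense();print(tool(s,[500,176-0,200]),tool(s,[576-60,176,200]),s['ee_rot'])
E
```

```text
time_s: 0.45
eef_pos: [209.6, -481.2, 242.1]
ee_rot: [-0.0, 0.999, 0.046, -0.0]
force: [0.3, 0.7, -0.3]
grip_width: 0.996
grip_force: 0.0
[ 349.2  -627.94   42.37] [ 365.13 -626.48   42.37] [-0.    1.    0.05 -0.  ]
```

```bash
R='[0.022,-0.038,0.0025,0,0,0,0.085]'; python3 -m jog '[[0.02,-0.037,0.0025,0,0,0,0.085],[0.02,-0.037,0.0025,0,0,0,0.085],[0.02,-0.037,0.0025,0,0,0,0.085],[0.02,-0.037,0.0025,0,0,0,0.085],[0.02,-0.037,0.0025,0,0,0,0.085]]' | head -2;  python3 -m jog '[[0.022,-0.037,0.0025,0,0,0,0.085],[0.022,-0.037,0.0025,0,0,0,0.085],[0.022,-0.037,0.0025,0,0,0,0.085],[0.022,-0.037,0.0025,0,0,0,0.085],[0.022,-0.037,0.0025,0,0,0,0.085]]' | head -2
python3 -m jog '[[0.022,-0.037,0.0025,0,0,0,0.085],[0.022,-0.037,0.0025,0,0,0,0.085],[0.022,-0.037,0.0025,0,0,0,0.085],[0.022,-0.037,0.0025,0,0,0,0.085],[0.022,-0.037,0.0025,0,0,0,0.085]]' | head -2
python3 -m jog '[[0.022,-0.037,0.0025,0,0,0,0.085],[0.022,-0.037,0.0025,0,0,0,0.085],[0,0,0,0,0,0,0.085],[0,0,0,0,0,0,0.085]]'
python3 - <<'E'
from h import *
s=shot('wrist','w1.png',None,1.5);print(tool(s,[576,176,50]))
print(s['eef_pos'],s['ee_rot'],s['time_s'])
E
```

```text
time_s: 0.95
eef_pos: [291.8, -286.0, 229.6]
time_s: 1.45
eef_pos: [383.6, -91.2, 217.3]
time_s: 1.95
eef_pos: [475.5, 103.6, 204.6]
time_s: 2.35
eef_pos: [511.5, 179.9, 199.2]
ee_rot: [0.0, 0.999, 0.049, -0.001]
force: [-0.4, -0.1, 0.7]
grip_width: 0.994
grip_force: 0.0
[ 64.02  10.14 149.1 ]
[511.49 179.93 199.18] [ 0.    1.    0.05 -0.  ] 2.35
```

View pics/w1.png

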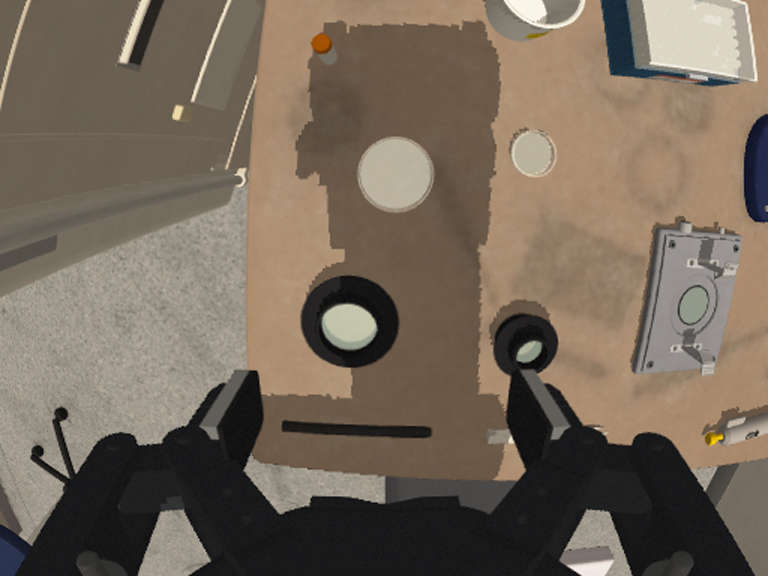

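The wrist view shows the dish at about (396,174), the large cover's window at (349,326), the small cover at (526,343) and the pocket at about (692,305), all in the 1.5x picture.

Run:
```python
from h import *
s=dict(sense())
f=lambda u,v,z:at('wrist',u/1.5,v/1.5,z,s)
print('dish',f(396,174,6),'edges',f(358,174,12),f(434,174,12),f(396,137,12),f(396,212,12))
print('cover rim z~18',f(302,322,18),f(398,322,18),f(349,276,18),f(349,367,18), 'win',f(349,326,30),f(349,326,22))
print('pocket',f(692,305,14),f(695,304,13));p=f(710,269,35),f(690,345,35);print('clips',p)
for a in(((657,229),(633,370)),((742,236),(720,374)),((657,229),(742,236))):
    d=f(*a[0],16)-f(*a[1],16);print(np.hypot(d[0],d[1]),np.degrees(np.arctan2(d[1],d[0])))
D=f(396,174,6);print('tool',tool(s,[D[0],D[1],60]))
```

```text
dish [576.33 175.87   6.  ] edges [574.05 202.73  12.  ] [579.44 149.3   12.  ] [602.79 178.65  12.  ] [549.4  173.34  12.  ]
cover rim z~18 [461.29 235.91  18.  ] [468.44 163.65  18.  ] [500.57 202.79  18.  ] [427.12 197.73  18.  ] win [466.53 199.48  30.  ] [463.3  199.84  22.  ]
pocket [ 503.91 -100.35   14.  ] [ 504.89 -104.74   13.  ]
clips (array([542.19, -91.99,  35.  ]), array([473.51, -92.97,  35.  ]))
126.27132755174718 5.546898590215685
140.36304803458364 10.145051312035745
105.01957092923836 95.49091930595647
tool [ 64.38   9.47 139.45]
```

```bash
python3 -m jog '[[0.016,0.0024,0.035,0,0,0,0.07],[0.016,0.0024,0.035,0,0,0,0.07],[0.016,0.0024,0.035,0,0,0,0.07],[0.0164,0.0023,0.035,0,0,0,0.07],[0,0,0,0,0,0,0.07]]'
python3 - <<'E'
from h import *
s=shot('wrist','w2.png',None,1.5);print(tool(s,[576.3,176,14]))
E
```

```text
time_s: 2.9
eef_pos: [575.5, 174.3, 55.5]
ee_rot: [0.0, 0.999, 0.047, -0.004]
force: [-0.2, -0.2, 0.7]
grip_width: 0.821
grip_force: 0.0
[ 1.31 -1.65 41.45]
```

View pics/w2.png

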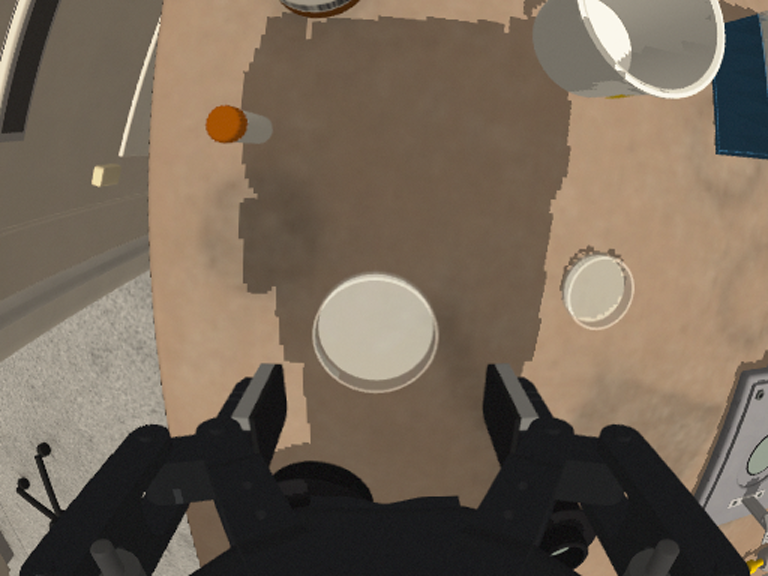

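Dish at (376,333), centred between the fingers and clear of its neighbours. Descend and grip.

```bash
python3 -m jog '[[0.001,-0.0015,0.02,0,0,0,0.068],[0,0,0.02,0,0,0,0.066],[0,0,0.001,0,0,0,0.066],[0,0,0,0,0,0,0.066]]' 25; python3 -m jog '[[0,0,0,0,0,0,0.045],[0,0,0,0,0,0,0.045],[0,0,0,0,0,0,0.045],[0,0,0,0,0,0,0.045],[0,0,0,0,0,0,0.045]]' 25
```

```text
time_s: 3.35
eef_pos: [578.1, 177.7, 20.9]
ee_rot: [-0.0, 0.999, 0.048, 0.001]
force: [0.6, 0.7, 1.0]
grip_width: 0.775
grip_force: 0.0
time_s: 3.85
eef_pos: [578.6, 178.0, 21.0]
ee_rot: [-0.0, 0.999, 0.048, 0.001]
force: [-2.5, 0.3, 7.7]
grip_width: 0.528
grip_force: 3.9
```

The fingers closed to 45 mm just above the 54 mm dish because the pose had settled too high. I'll reopen and go lower.

```bash
python3 -m jog '[[0,0,0,0,0,0,0.066],[0,0,0,0,0,0,0.066],[0,0,0,0,0,0,0.066],[0,0,0,0,0,0,0.066],[0,0,0,0,0,0,0.066]]'
python3 - <<'E'
from h import *
s=shot('wrist','w3.png',None,1);print(tool(s,[576.3,176,13]),s['joints'],s['dq'])
E
```

```text
time_s: 4.35
eef_pos: [577.6, 177.9, 18.7]
ee_rot: [-0.0, 0.999, 0.048, -0.0]
force: [-0.5, 0.3, 0.1]
grip_width: 0.775
grip_force: 0.0
[-1.51  1.74  5.73] [0.11 0.73 1.46 0.   0.95 1.58] [-0.  0.  0.  0. -0.  0.]
```

View pics/w3.png

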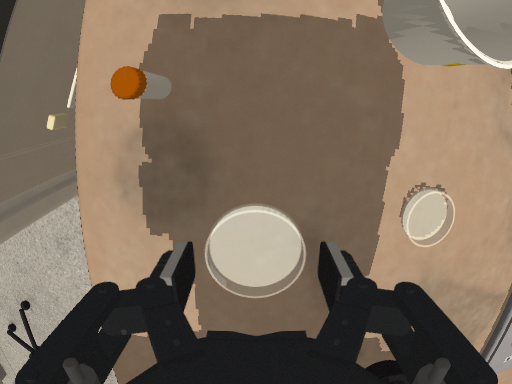

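Dish at (255,251) in full-resolution pixels, undisturbed and centred.

```bash
python3 - <<'E'
from h import *
s=sense();print(at('wrist',255.5,251,8,s),tool(s,at('wrist',255.5,251,8,s)))
E
python3 -m jog '[[0,0.001,0.006,0,0,0,0.066],[0,0,0,0,0,0,0.066],[0,0,0,0,0,0,0.066],[0,0,0,0,0,0,0.066]]'
```

```text
[578.66 177.61   8.  ] [ 0.98  0.37 10.73]
time_s: 4.8
eef_pos: [577.8, 176.9, 12.8]
ee_rot: [-0.0, 0.999, 0.048, 0.0]
force: [0.3, 0.5, -0.4]
grip_width: 0.773
grip_force: 0.0
```

```bash
python3 -m jog '[[0,0,0,0,0,0,0.045],[0,0,0,0,0,0,0.045],[0,0,0,0,0,0,0.045],[0,0,0,0,0,0,0.045],[0,0,0,0,0,0,0.045]]' 25
```

```text
time_s: 5.3
eef_pos: [577.9, 176.9, 13.2]
ee_rot: [-0.0, 0.999, 0.048, 0.0]
force: [-1.0, -0.5, 5.9]
grip_width: 0.61
grip_force: 26.3
```

```bash
python3 -m jog '[[0,0,-0.01,0,0,0,0.045],[0,0,-0.03,0,0,0,0.045],[0,0,-0.04,0,0,0,0.045],[0,0,-0.04,0,0,0,0.045],[0,0,0,0,0,0,0.045]]'
python3 - <<'E'
from h import *
s=shot('wrist','w4.png',None,1);print(tool(s,[503,-101,133]),sense()['grip_width'])
E
```

```text
time_s: 5.8
eef_pos: [580.2, 177.2, 139.0]
ee_rot: [-0.0, 0.999, 0.048, 0.005]
force: [0.0, 0.1, -0.8]
grip_width: 0.614
grip_force: 26.4
[-103.51  269.57    4.86] 0.6122547788399776
```

View pics/w4.png

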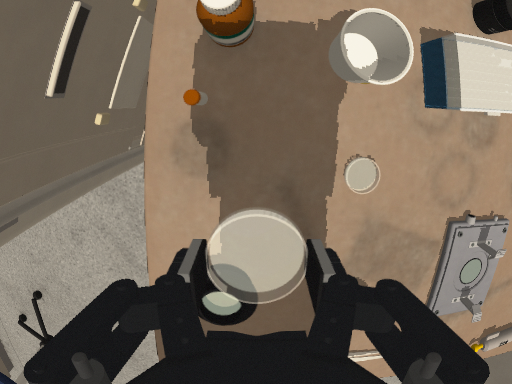

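The dish is held level at (257,255); the pocket is visible at (471,271).

```bash
python3 -m jog '[[-0.0185,0.03,0,0,0,0,0.045],[-0.0185,0.03,0,0,0,0,0.045],[-0.0185,0.03,0,0,0,0,0.045],[-0.0185,0.03,0,0,0,0,0.045],[-0.0185,0.03,0,0,0,0,0.045]]'|head -2;python3 -m jog '[[-0.0185,0.03,0,0,0,0,0.045],[-0.0185,0.03,0,0,0,0,0.045],[-0.0185,0.03,0,0,0,0,0.045],[-0.0185,0.03,0,0,0,0,0.045],[0,0,0,0,0,0,0.045]]'|head -2; python3 -m jog '[[0,0,0,0,0,0,0.045],[0,0,0,0,0,0,0.045]]'
python3 - <<'E'
from h import *
s=shot('wrist','w5.png',None,1.5);print(s['eef_pos'],s['ee_rot'])
E
```

```text
time_s: 6.35
eef_pos: [498.7, 17.7, 131.9]
time_s: 6.85
eef_pos: [436.3, -110.2, 132.1]
time_s: 7.05
eef_pos: [437.9, -107.1, 132.4]
ee_rot: [-0.0, 0.999, 0.048, -0.0]
force: [0.9, -0.1, -0.7]
grip_width: 0.613
grip_force: 26.4
[ 437.88 -107.07  132.4 ] [-0.    1.    0.05 -0.  ]
```

View pics/w5.png

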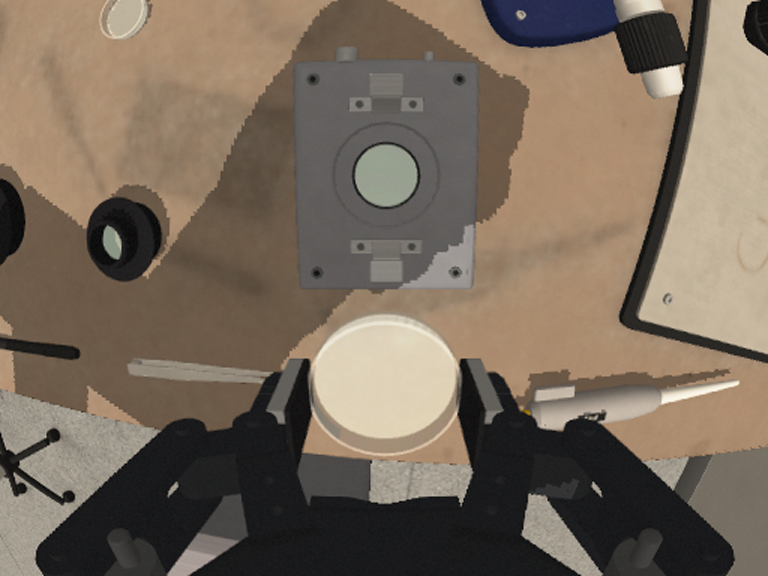

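The holder is square to the image, with the pocket centre at (386,175.5). The dish is level, spanning columns 308–461 and rows 315–455.

Run:
```python
from h import *
s=dict(sense());f=lambda u,v,z:at('wrist',u/1.5,v/1.5,z,s)
ez=s['eef_pos'][2]
print('pocket',f(386.3,175.5,14.),'tool',tool(s,f(386.3,175.5,14)))
print('ring',f(334,175.5,16),f(439,175.5,16),f(386,122,16),f(386,229,16))
for p in((308,383,ez-1),(461,383,ez-1),(385,455,ez-1),(385,315,ez-13),(385,327,ez-1),(385,440,ez-13)):print(p[:2],tool(s,f(*p)))
a,b=f(386,72,56),f(386,283,56);print(a,b,(a+b)/2)
a,b=f(386.5,104,16),f(386.5,247,16);print(a,b,(a+b)/2)
```

```text
pocket [ 504.13 -102.51   14.  ] tool [ 66.34   2.03 118.43]
ring [501.7  -73.87  16.  ] [ 507.33 -131.31   16.  ] [533.69 -99.45  16.  ] [ 474.4  -105.24   16.  ]
(308, 383) [  3.39 -25.04   1.01]
(461, 383) [ 3.34 26.64  0.98]
(385, 455) [-27.     0.98   1.01]
(385, 315) [23.57  0.99 12.99]
(385, 327) [23.94  0.95  0.99]
(385, 440) [-28.84   1.02  13.02]
[554.03 -97.28  56.  ] [ 454.63 -106.98   56.  ] [ 504.33 -102.13   56.  ]
[543.73 -98.75  16.  ] [ 464.18 -106.52   16.  ] [ 503.95 -102.63   16.  ]
```

```bash
python3 -m jog '[[0.034,0.0006,0,0,0,0,0.045],[0.0338,0.0005,0,0,0,0,0.045],[0,0,0.035,0,0,0,0.045],[0,0,0.035,0,0,0,0.045],[0,0,0,0,0,0,0.045]]'|head -2;  python3 -m jog '[[0,0,0,0,0,0,0.045],[0,0,0,0,0,0,0.045]]'
python3 - <<'E'
from h import *
s=shot('wrist','w6.png',(100,80,420,330),2.3);print(s['eef_pos'],s['ee_rot'])
E
```

```text
time_s: 7.6
eef_pos: [503.5, -100.4, 59.1]
time_s: 7.8
eef_pos: [506.4, -102.5, 64.6]
ee_rot: [0.001, 0.999, 0.048, 0.001]
force: [-0.2, -0.2, -0.1]
grip_width: 0.607
grip_force: 26.6
[ 506.4  -102.49   64.57] [0.   1.   0.05 0.  ]
```

View pics/w6.png

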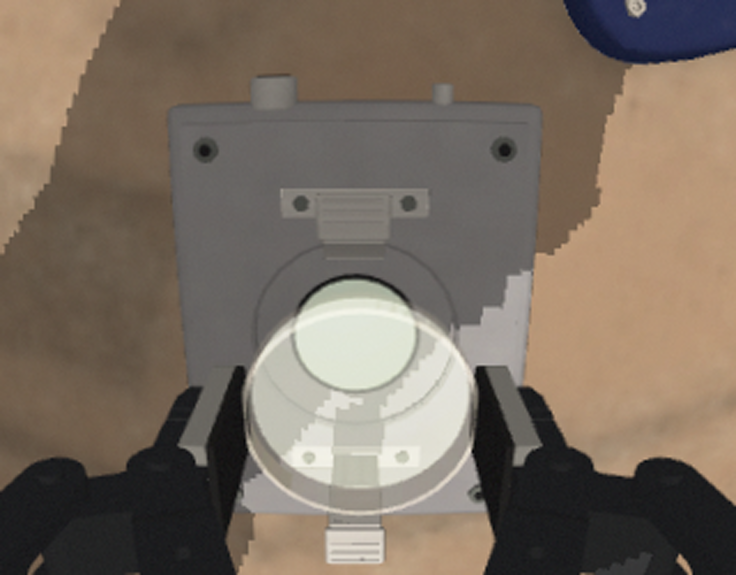

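Seen through the clear dish, the glass disc in the pocket is at (355.5,333) and the pocket ring spans columns 253–456. The dish spans columns 243–477 and rows about 298–515.

Run:
```python
from h import *
s=dict(sense());ez=s['eef_pos'][2];f=lambda u,v,z:tool(s,at('wrist',u/2.3+100,v/2.3+80,z,s))
print('pocket',f(355.5,333,13),f(354.5,333,16),'ring',f(253,333,16),f(456,333,16),f(355,241,16),f(355,423,16))
for p in((243,400,ez-1),(477,400,ez-1),(360,298,ez-13),(360,307,ez-13),(360,310,ez-1),(360,488,ez-13),(360,515,ez-1)):print(p[:2],f(*p))
```

```text
pocket [-1.11 -0.28 51.56] [ 0.16 -0.55 48.57] ring [  0.04 -29.59  48.52] [-0.02 28.46 48.61] [27.18 -0.35 48.64] [-29.43  -0.48  48.49]
(243, 400) [  4.23 -24.81   0.97]
(477, 400) [ 4.13 26.62  1.05]
(360, 298) [23.78  0.91 13.06]
(360, 307) [21.63  0.91 13.06]
(360, 310) [25.55  0.88  1.07]
(360, 488) [-27.92   0.93  12.93]
(360, 515) [-27.35   0.9    0.93]
```

```bash
python3 -m jog '[[0.0004,-0.0012,0,0,0,0,0.045],[0,0,0.017,0,0,0,0.045],[0,0,0.016,0,0,0,0.045],[0,0,0,0,0,0,0.045],[0,0,0,0,0,0,0.045]]'|head -4;  python3 -m jog '[[0,0,0.002,0,0,0,0.045],[0,0,0.001,0,0,0,0.045],[0,0,0.001,0,0,0,0.045],[0,0,0,0,0,0,0.045],[0,0,0,0,0,0,0.045]]'
```

```text
time_s: 8.35
eef_pos: [506.1, -101.3, 30.6]
ee_rot: [0.0, 0.999, 0.048, 0.0]
force: [0.1, -0.6, -0.1]
time_s: 8.85
eef_pos: [505.9, -101.2, 26.2]
ee_rot: [0.0, 0.999, 0.048, 0.0]
force: [-1.2, 0.3, 5.1]
grip_width: 0.61
grip_force: 27.1
```

Contact comes at TCP 26 mm, the expected seated height (a dish resting on the pocket edge would read 29). Release, rise and look.

```bash
python3 -m jog '[[0,0,0,0,0,0,0.068],[0,0,0,0,0,0,0.068],[0,0,0,0,0,0,0.07],[0,0,0,0,0,0,0.07]]'|tail -3;  python3 -m jog '[[0,0,-0.03,0,0,0,0.07],[0,0,-0.04,0,0,0,0.075],[0,0,-0.04,0,0,0,0.085],[-0.03,0,-0.01,0,0,0,0.085],[0,0,0,0,0,0,0.085]]';python3 - <<'E'
from h import *
s=shot('wrist','w7.png',(100,60,420,330),2.2);print(s['eef_pos'],tool(s,[464,199,100]))
E
```

```text
force: [0.2, -0.4, 0.0]
grip_width: 0.825
grip_force: 0.0
time_s: 9.75
eef_pos: [474.7, -104.2, 147.4]
ee_rot: [0.001, 0.999, 0.048, 0.001]
force: [0.2, 1.1, -0.5]
grip_width: 0.996
grip_force: 0.0
[ 474.71 -104.17  147.43] [  18.13 -302.87   47.08]
```

View pics/w7.png

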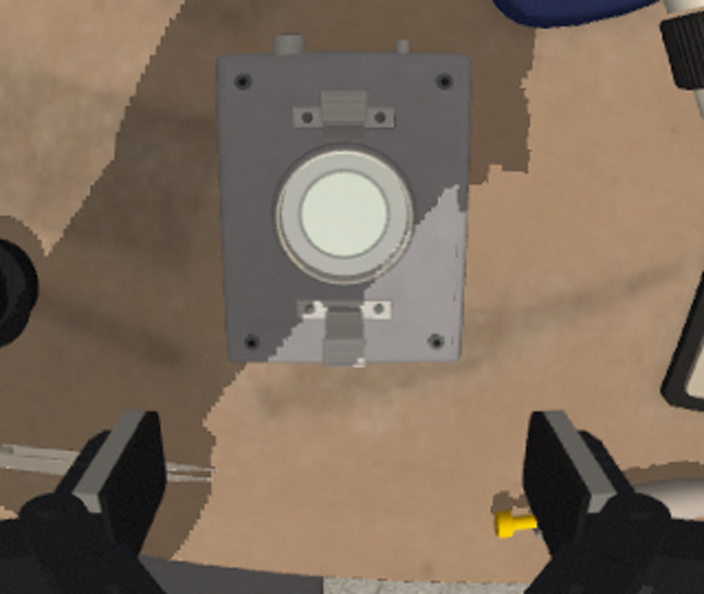

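The dish sits flat and centred in the pocket at (344,215). All ten views are now used, so from here I measure numerically. Next, the cover.

```bash
python3 -m jog '[[0.001,-0.034,0,0,0,0,0.085],[0.001,-0.034,0,0,0,0,0.085],[0.001,-0.034,0,0,0,0,0.085],[0.001,-0.034,0,0,0,0,0.085],[0.001,-0.034,0,0,0,0,0.085]]'|head -2;python3 -m jog '[[0.001,-0.033,0.005,0,0,0,0.085],[0.001,-0.033,0.005,0,0,0,0.085],[0.001,-0.033,0.005,0,0,0,0.085],[0.001,-0.033,0.005,0,0,0,0.085],[0,0,0,0,0,0,0.085]]'|head -2
python3 -m jog '[[0,0,0,0,0,0,0.085],[0,0,0,0,0,0,0.085]]'
cat >> h.py <<'E'
def blobs(im):
    g=im.max(2).astype(np.uint8); m=(g<45).astype(np.uint8)
    n,l,st,ce=cv2.connectedComponentsWithStats(m)
    return [(st[i].tolist(),ce[i].round(1).tolist()) for i in range(1,n) if st[i][4]>400],l
E
python3 - <<'E'
from h import *
s=shot('wrist','w8.png');im=cv2.imread('pics/raw_w8.png');print(s['eef_pos'],tool(s,[464.3,200,60]))
for b in blobs(im)[0]:print(b)
E
```

```text
time_s: 10.3
eef_pos: [464.6, 67.2, 145.0]
time_s: 10.8
eef_pos: [455.2, 200.5, 124.3]
time_s: 11.0
eef_pos: [456.2, 196.8, 125.5]
ee_rot: [0.0, 0.999, 0.048, -0.0]
force: [0.1, 0.2, -0.1]
grip_width: 0.994
grip_force: 0.0
[456.22 196.83 125.49] [ 8.37 -2.4  65.48]
([208, 144, 88, 85, 3952], [251.4, 184.3])
([374, 182, 51, 55, 1970], [398.1, 207.4])
([0, 247, 503, 137, 31772], [253.2, 337.4])
([190, 279, 128, 12, 1108], [253.9, 285.0])
```

Run:
```python
from h import *
s=dict(sense());im=cv2.imread('pics/raw_w8.png');bl,l=blobs(im)
m=(l==l[bl and int(160),210] if False else l==l[150,252]).astype(np.uint8)
if l[150,252]==0: print('miss')
c=max(cv2.findContours(m,0,1)[0],key=cv2.contourArea)[:,0]
h=cv2.convexHull(c)[:,0]
for z in(18,20,22):
    P=np.array([tool(s,at('wrist',*p,z,s))[:2] for p in h+0.5*0]).astype(np.float32)
    e=cv2.fitEllipse(P);(q,r)=cv2.minEnclosingCircle(P);print(z,e,q,r)
# window
g=im[150:225,215:290].min(2);w=(g>110).astype(np.uint8);n,_,st,ce=cv2.connectedComponentsWithStats(w);i=1+st[1:,4].argmax();print(st[i],ce[i]+[215,150],[tool(s,at('wrist',*(ce[i]+[215,150]),z,s))[:2] for z in(8,15,22,33)])
```

```text
18 ((8.555484771728516, -3.3468985557556152), (73.26657104492188, 73.53619384765625), 51.032630920410156) (8.53504753112793, -3.415067672729492) 36.86152267456055
20 ((9.125535011291504, -3.3144288063049316), (72.65058898925781, 72.9179458618164), 51.03311538696289) (9.105269432067871, -3.382028341293335) 36.551612854003906
22 ((9.695585250854492, -3.2819604873657227), (72.03459930419922, 72.29969024658203), 51.032806396484375) (9.675492286682129, -3.3489863872528076) 36.241703033447266
[  11   17   51   45 1778] [251.03 189.08] [array([ 4.35, -3.57]), array([ 6.39, -3.45]), array([ 8.42, -3.34]), array([11.62, -3.16])]
```

```bash
python3 -m jog '[[0.0044,-0.002,0.02,0,0,0,0.075],[0.0044,-0.0018,0.025,0,0,0,0.07],[0,0,0.025,0,0,0,0.066],[0,0,0.01,0,0,0,0.066],[0,0,0,0,0,0,0.066]]'|head -2;python3 -m jog '[[0,0,0.008,0,0,0,0.066],[0,0,0,0,0,0,0.066],[0,0,0,0,0,0,0.066]]'
```

```text
time_s: 11.55
eef_pos: [464.0, 201.4, 45.0]
time_s: 11.85
eef_pos: [464.7, 202.1, 38.4]
ee_rot: [-0.0, 0.999, 0.048, 0.0]
force: [-0.1, -0.1, -0.4]
grip_width: 0.769
grip_force: 0.0
```

```bash
python3 -m jog '[[0,0,0.004,0,0,0,0.066],[0,0,0,0,0,0,0.066],[0,0,0,0,0,0,0.04],[0,0,0,0,0,0,0.04]]' 40;python3 -m jog '[[0,0,0,0,0,0,0.04],[0,0,0,0,0,0,0.04],[0,0,0,0,0,0,0.04]]' 80
```

```text
time_s: 12.25
eef_pos: [464.4, 202.1, 34.3]
ee_rot: [-0.0, 0.999, 0.048, 0.0]
force: [-1.9, -0.4, 4.0]
grip_width: 0.553
grip_force: 40.4
time_s: 12.55
eef_pos: [464.5, 202.1, 34.6]
ee_rot: [-0.0, 0.999, 0.048, 0.0]
force: [-4.1, -1.9, 8.5]
grip_width: 0.529
grip_force: 80.4
```

```bash
python3 -m jog '[[0,0,-0.01,0,0,0,0.04],[0,0,-0.03,0,0,0,0.04],[0,0,-0.035,0,0,0,0.04],[0,0,-0.035,0,0,0,0.04],[0,0,0,0,0,0,0.04]]'|head -2;python3 -m jog '[[0,0,0,0,0,0,0.04],[0,0,0,0,0,0,0.04]]'
python3 - <<'E'
from h import *
s=shot('wrist','w9.png');im=cv2.imread('pics/raw_w9.png');print(s['eef_pos'],tool(s,[505.3-65,-107.5,145]))
for b in blobs(im)[0]:print(b)
g=im[150:300,180:330].min(2);w=(g>110).astype(np.uint8);n,_,st,ce=cv2.connectedComponentsWithStats(w)
for i in range(1,n):
  if st[i][4]>300:print(st[i],ce[i]+[180,150])
for k in (190,200,210,220,230,240,250,260,270):print(k,''.join('#' if v<45 else ('+' if v<90 else '.') for v in im[k,150:360:2].max(1)))
E
```

```text
time_s: 13.05
eef_pos: [466.3, 202.5, 148.5]
time_s: 13.25
eef_pos: [463.7, 202.0, 142.8]
ee_rot: [0.0, 0.999, 0.048, -0.001]
force: [-1.4, 0.5, -0.9]
grip_width: 0.533
grip_force: 82.0
[463.72 201.96 142.82] [-52.92 305.8   -2.03]
([16, 183, 470, 201, 39566], [253.2, 315.2])
([371, 186, 49, 50, 1705], [393.5, 208.9])
[   0    0   51  108 2648] [195.46 188.16]
[  38   75   77   56 3275] [256.14 252.35]
190 ......................................###############################....................................
200 ..............................+##############################################............................
210 ..........................#######################################################+.......................
220 .......................#############################################################.....................
230 .....................#####################.......................#####################...................
240 ....................+###+....+######...................................######+....+####..................
250 ..................+###......######+......................................######+.....####................
260 ...............#####+.....#########+...................................##########.....+#####.............
270 .............#####+.....+##############.............................##############+......#####...........
```

```bash
cat >> h.py <<'E'
from scipy.optimize import least_squares
def cover(s,im,h=20,D=73.6):
    pts=[]
    for u in range(190,322,4):
        col=im[150:250,u].max(1); k=np.where((col[:-3]<45)&(col[1:-2]<45)&(col[2:-1]<45))[0]
        if len(k):pts.append((u,150+k[0]-.5))
    P=np.array([tool(s,at('wrist',*p,s['eef_pos'][2]-34.5+h,s))[:2] for p in pts])
    r=least_squares(lambda c:np.hypot(*(P-c).T)-D/2,[0,0],loss='soft_l1');r2=least_squares(lambda c:np.hypot(*(P-c[:2]).T)-c[2],[0,0,37],loss='soft_l1')
    return r.x,np.sqrt(np.mean(r.fun**2)),r2.x
E
python3 - <<'E'
from h import *
s=sense();im=cv2.imread('pics/raw_w9.png')
for h in(16,18,20,22):print(cover(s,im,h))
E
python3 -m jog '[[-0.006,0.034,0,0,0,0,0.04],[-0.006,0.034,0,0,0,0,0.04],[-0.006,0.034,0,0,0,0,0.04],[-0.006,0.034,0,0,0,0,0.04],[-0.006,0.034,0,0,0,0,0.04]]'|head -2;python3 -m jog '[[-0.006,0.034,0,0,0,0,0.04],[-0.006,0.034,0,0,0,0,0.04],[-0.006,0.034,0,0,0,0,0.04],[-0.005,0.034,0,0,0,0,0.04],[0,0,0,0,0,0,0.04]]'|head -2; python3 -m jog '[[0,0,0,0,0,0,0.04],[0,0,0,0,0,0,0.04]]';python3 - <<'E'
from h import *
s=shot('wrist','wa.png');im=cv2.imread('pics/raw_wa.png');print(s['eef_pos'],cover(s,im,18))
g=im[60:200,180:330].astype(int);b=g.min(2)
print(im[110:130:10,230:290:10].tolist())
for k in range(64,190,5):print(k,''.join('.' if v>190 else('o' if v>160 else('+' if v>120 else ('-' if v>70 else '#'))) for v in im[k,180:330:2].min(1)))
E
```

```text
(array([-0.39,  0.77]), np.float64(0.13646229596752688), array([-0.69,  0.77, 37.05]))
(array([0.07, 0.77]), np.float64(0.1339560069246185), array([ 0.35,  0.77, 36.55]))
(array([0.53, 0.77]), np.float64(0.19598943669388272), array([ 1.39,  0.76, 36.06]))
(array([1.  , 0.78]), np.float64(0.2798415870056724), array([ 2.42,  0.76, 35.56]))
time_s: 13.8
eef_pos: [450.0, 28.7, 142.9]
time_s: 14.3
eef_pos: [440.4, -110.6, 142.9]
time_s: 14.5
eef_pos: [440.6, -106.8, 143.3]
ee_rot: [-0.0, 0.999, 0.048, -0.001]
force: [1.0, -0.3, -0.8]
grip_width: 0.532
grip_force: 82.1
[ 440.62 -106.76  143.28] (array([0.05, 0.59]), np.float64(0.14500217277337277), array([ 0.36,  0.59, 36.53]))
[[[196, 207, 209], [221, 235, 229], [223, 237, 232], [223, 237, 231], [222, 235, 231], [198, 210, 210]], [[197, 208, 209], [225, 237, 232], [224, 237, 232], [225, 236, 232], [223, 237, 232], [198, 210, 209]]]
64 ----------------------------------++++++++++-------------------------------
69 -------------------------------++------------++++++------------------------
74 ---------------------------o+---++----------++---
[... 1161 characters left out ...]
------------------+oo+++++++o+-----------------ooooo++++++++
154 --------------------------------------------------------------ooooo++++++++
159 -------------------------------------------------------------+ooo+o++++++++
164 ----------------------------++--+++-++++++++++---+----------ooooooo-+++++++
169 ------------------------------------------------------------oooooo+-+++--+-
174 ----------------------------------++++++++++--------------+ooooooo+--------
179 ----------------##----------------++++++++++------------ooo+---ooo+--------
184 -------------------------------##############--------+oooooo+-oooo+----++--
189 ------------------------#############################+oooooooooooo+++++++++
```

Run:
```python
from h import *
s=dict(sense());im=cv2.imread('pics/raw_wa.png');b=im[80:155,215:300].min(2)
for t,z in((214,13),(115,19)):
    n,l,st,ce=cv2.connectedComponentsWithStats((b>t).astype(np.uint8));i=1+st[1:,4].argmax()
    c=max(cv2.findContours((l==i).astype(np.uint8),0,1)[0],key=cv2.contourArea)[:,0]+[215,80]
    for zz in(z,z+6):
        P=np.array([tool(s,at('wrist',*p,zz,s))[:2] for p in c],np.float32);print(t,zz,st[i],cv2.fitEllipse(cv2.convexHull(P)))
```

```text
214 13 [  23   20   39   39 1195] ((64.09148406982422, 1.7205564975738525), (33.671226501464844, 33.868465423583984), 177.8927764892578)
214 19 [  23   20   39   39 1195] ((64.37387084960938, 1.6928133964538574), (32.89607620239258, 33.088775634765625), 177.89268493652344)
115 19 [  10    7   65   65 3332] ((64.18861389160156, 1.807417392730713), (55.456729888916016, 55.668617248535156), 179.11778259277344)
115 25 [  10    7   65   65 3332] ((64.4753646850586, 1.776973843574524), (54.14997482299805, 54.35686492919922), 179.1178436279297)
```

```bash
python3 -m jog '[[0.032,0.0005,0,0,0,0,0.04],[0.0322,0.0005,0,0,0,0,0.04],[0,0,0.02,0,0,0,0.04],[0,0,0.02,0,0,0,0.04],[0,0,0.02,0,0,0,0.04]]'|head -2; python3 -m jog '[[0,0,0.011,0,0,0,0.04],[0,0,0,0,0,0,0.04],[0,0,0,0,0,0,0.04],[0,0,0,0,0,0,0.04]]';python3 - <<'E'
from h import *
s=shot('wrist','wb.png');im=cv2.imread('pics/raw_wb.png');print(s['eef_pos'],s['wrist_torque'],cover(s,im,18))
s=sense();print(s['force'],s['wrist_torque'])
E
```

```text
time_s: 15.05
eef_pos: [504.9, -101.2, 82.8]
time_s: 15.45
eef_pos: [505.0, -102.4, 73.6]
ee_rot: [0.0, 0.999, 0.048, 0.0]
force: [-0.0, 0.3, -1.0]
grip_width: 0.533
grip_force: 82.1
[ 505.04 -102.39   73.59] [0.1  0.3  0.02] (array([0.02, 0.61]), np.float64(0.14764445530936124), array([ 0.36,  0.61, 36.51]))
[-2.71 -0.81 -0.43] [0.09 0.26 0.06]
```

```bash
python3 -m jog '[[-0.0005,-0.0006,0.004,0,0,0,0.04],[0,0,0.004,0,0,0,0.04],[0,0,0.002,0,0,0,0.04],[0,0,0,0,0,0,0.04],[0,0,0,0,0,0,0.04]]' 100; python3 -m jog '[[0,0,0.002,0,0,0,0.04],[0,0,0.002,0,0,0,0.04],[0,0,0,0,0,0,0.04],[0,0,0,0,0,0,0.04]]';python3 -c "
from rig import sense;s=sense();print(s['force'],s['wrist_torque'])"
```

```text
time_s: 16.0
eef_pos: [504.4, -102.0, 62.8]
ee_rot: [0.0, 0.999, 0.048, 0.0]
force: [-0.2, -1.4, 0.4]
grip_width: 0.522
grip_force: 103.2
time_s: 16.4
eef_pos: [504.9, -102.2, 59.5]
ee_rot: [0.0, 0.999, 0.048, 0.001]
force: [-0.9, -1.2, 6.0]
grip_width: 0.528
grip_force: 104.0
[-0.9248905  -1.21400753  5.96606827] [-0.05192262  0.01549124  0.05244713]
```

```bash
python3 -m jog '[[0,0,0.0015,0,0,0,0.04],[0,0,0.0015,0,0,0,0.04],[0,0,0,0,0,0,0.04]]'|sed -n 1,4p; python3 -m jog '[[0,0,0.0015,0,0,0,0.04],[0,0,0.0015,0,0,0,0.04],[0,0,0,0,0,0,0.04]]';python3 -c "
from rig import sense;s=sense();print(s['force'],s['wrist_torque'])"
```

```text
time_s: 16.7
eef_pos: [504.6, -102.3, 56.4]
ee_rot: [0.001, 0.999, 0.048, 0.0]
force: [-3.2, -2.5, 5.4]
time_s: 17.0
eef_pos: [504.3, -101.9, 53.1]
ee_rot: [0.0, 0.999, 0.048, -0.0]
force: [-3.4, -0.3, 7.1]
grip_width: 0.522
grip_force: 104.1
[-3.35605427 -0.33610321  7.06003275] [ 0.02759142  0.55311152 -0.04851657]
```

```bash
for i in 1; do python3 -m jog '[[0,0,0.001,0,0,0,0.04],[0,0,0.001,0,0,0,0.04],[0,0,0,0,0,0,0.04]]'|sed -n 1,4p; python3 -c "
from rig import sense;s=sense();print(s['wrist_torque'])"; python3 -m jog '[[0,0,0.001,0,0,0,0.04],[0,0,0,0,0,0,0.04]]';python3 -c "
from rig import sense;s=sense();print(s['force'],s['wrist_torque'])"; done
```

```text
time_s: 17.3
eef_pos: [504.4, -102.0, 52.9]
ee_rot: [0.0, 0.999, 0.048, 0.0]
force: [-11.3, 1.6, 28.3]
[0.48129518 1.89392239 0.06893453]
time_s: 17.5
eef_pos: [504.4, -102.0, 52.8]
ee_rot: [0.0, 0.999, 0.048, 0.0]
force: [-15.6, 4.3, 39.0]
grip_width: 0.518
grip_force: 107.7
[-15.61837386   4.26630486  38.96044177] [ 0.74162466  2.60973695 -0.0180115 ]
```

It's bearing hard at TCP 52.8 mm, where home was expected (~52.5). I'll ease the push a little and check the clips numerically: +x clip top edge at rest, compared with the image before contact.

```bash
python3 -m jog '[[-0.0005,0,-0.0008,0,0,0,0.04],[0,0,0,0,0,0,0.04],[0,0,0,0,0,0,0.04]]';python3 - <<'E'
from h import *
s=shot('wrist','wc.png');print(s['force'],s['wrist_torque'],s['eef_pos'])
c=eyes.calibration('wrist')
def proj(p):
    q=np.linalg.inv(c['mount'])@np.r_[p,1];th=np.arccos(q[2]/np.linalg.norm(q[:3]));d=q[:2]/np.hypot(*q[:2]);return c['fx']*th*d+[c['cx'],c['cy']]
p0=np.array([504.6,-102.0]);x=np.array([.9954,.0958])
print('cover',cover(s,cv2.imread('pics/raw_wc.png'),18))
for r,z in((32,41),(39,52),(43,56),(47,56),(50,56),(40,16)):
    print(r,z,proj(tool(s,np.r_[p0+x*r,z])),proj(tool(s,np.r_[p0-x*r,z])))
im=cv2.imread('pics/raw_wc.png');
for k in range(110,205,3):print(k,''.join('%3d'%v for v in im[k,215:297:4].mean(1)//4))
E
```

```text
time_s: 17.8
eef_pos: [504.3, -102.0, 52.9]
ee_rot: [0.0, 0.999, 0.048, 0.001]
force: [-9.6, 3.3, 28.8]
grip_width: 0.528
grip_force: 106.3
[-9.57  3.33 28.75] [0.71 1.62 0.01] [ 504.34 -102.     52.91]
cover (array([-0.6 ,  0.65]), np.float64(2.685630777834567), array([-2.84,  0.65, 38.62]))
32 41 [254.75 194.47] [254.97 298.39]
39 52 [254.68 186.95] [254.98 319.24]
43 56 [254.65 180.69] [254.99 328.88]
47 56 [254.63 171.87] [255.   333.79]
50 56 [254.62 165.17] [255.01 337.37]
40 16 [254.83 168.34] [255.04 285.63]
110  18 21 22 27 27 27 27 27 27 27 27 26 27 27 27 27 27 27 27 27 27
113  35 34 33 27 27 27 26 26 27 28 27 27 27 27 27 27 27 26 27 27 29
116  35 34 32 27 27 27 27 27 27 27 27 27 27 26 27 27 27 27 27 27 35
119  34 34 32 27 27 27 27 26 27 27 27 27 27 27 26 27 27 26 27 27 34
122  34 34 31 26 24 25 25 25 25 25 25 26 26 26 26 26 26 26 25 26 34
125  32 30 29 28 28 28 28 29 29 29 29 29 29 29 30 29 30 29 29 29 29
128  28 28 28 28 28 29 29 28 29 29 29 29 29 29 29 30 30 30 30 30 30
131  27 27 27 28 28 28 27 27 28 28 28 28 28 28 28 28 28 28 28 27 28
134  29 29 29 30 29 29 29 29 29 29
[... 897 characters left out ...]
33 35 35 35 35 29 29
176  29 28 29 28 29 29 35 35 36 36 35 35 35 35 34 29 28 29 28 28 29
179  29 28 28 28 29 28 35 34 34 34 34 34 34 34 33 28 29 28 28 28 28
182  28 29 28 28 28 28 34 34 34 34 35 34 34 34 32 29 29 28 28 28 28
185  28 28 29 29 28 27 34 35 35 35 35 35 35 35 29 24 29 29 29 29 29
188  28 28 29 27  5  6 11 29 29 29 29 29 29 29  6  6  6 17 29 29 29
191  28 29 14  6  7  6  6 27 27 27 27 27 26 27  6  7  7  6  6 27 29
194  29  6  7  7  7  6  7 27 27 26 26 27 26 26  7  6  7  6  6  6 23
197   6  7  7  6  7  7  7  6  7  6  6  6  6  6  7  7  6  6  7  7  6
200   6  6  7  6  7  7  6  7  7  6  6  7  6  6  6  7  7  7  6  7  6
203   6  6  6  6  6  6  7  6  6  6  6  6  6  7  6  7  6  6  6  6  6
```

The +x clip's catch edge is at row ~196 and its ramp edge at row 187, overlapping the black rim, as predicted for the clip at rest (194.5 and 187). It has snapped. Now the −x clip.

Run:
```python
from h import *
im=cv2.imread('pics/raw_wc.png')
for k in range(270,340,4):print(k,''.join('%3d'%v for v in im[k,227:283:4].mean(1)//4))
p0=np.array([504.6,-102.0]);x=np.array([.9954,.0958]);y=np.array([-.0958,.9954])
for n in('scene','side'):
    s=shot(n,n+'9.png');a=cv2.imread(f'pics/raw_{n}9.png');b=cv2.imread(f'pics/{n}0.png');M=np.linalg.inv(eyes.calibration(n)['cam_to_world']);c=eyes.calibration(n)
    P=[]
    for sg in(-1,1):
      for r,z in((32,41),(39,52),(44,56)):
        for w in(-7,7):
          q=M@np.r_[p0+sg*x*r+w*y,z,1];P.append((q[:2]/q[2]*c['fx']+[c['cx'],c['cy']]))
    P=np.array(P);print(n,P[:6].round(0).tolist())
    u,v=P[:6].mean(0).astype(int)
    for k in range(v-14,v+16,2):print(k,' '.join('%2d'%t for t in a[k,u-20:u+22:2].mean(1)//4),' | ',' '.join('%2d'%t for t in b[k,u-20:u+22:2].mean(1)//4))
```

```text
270  12 45 45 44 45 45 45 45 45 44 44 44 44 44
274   5  5 44 44 44 44 44 44 44 44 44 44 44 39
278   5  5  5 25 44 44 44 44 44 44 44 37  5  5
282   5  5  4  5  5  5  5  9  7  5  5  5  5  5
286   6  5  4  5  5  4  5  5  5  5  6  5  5  5
290   6  6  4  5  5  4  5  4  5  5  5  4  4  5
294   6  6  6  6  5  5  5  5  5  4  6  6  6  6
298  45 39  6 10  8  6  6  6  6  6  5  9 10 23
302  45 45 45 45 39 40 34 34 34 34 38 45 45 44
306  45 45 44 45 38 40 38 33 34 33 34 45 44 45
310  42 42 43 43 39 39 40 39 36 32 35 42 42 42
314  39 38 39 39 38 40 40 39 36 33 32 39 39 39
318  38 38 39 39 41 55 54 54 53 47 32 38 39 39
322  38 38 38 39 57 58 58 58 57 57 57 41 41 41
326  40 39 39 39 56 49 48 48 48 48 57 43 44 42
330  42 42 41 40 56 47 46 46 46 47 57 44 45 44
334   8  8  8  8  8 28 46 52 52 45 17  8  8  8
338   7  8  8  8  8  7  8  7  7  7  8  8  8  8
scene [[322.0, 185.0], [319.0, 188.0], [325.0, 182.0], [322.0, 185.0], [327.0, 181.0], [324.0, 184.0]]
170  7  7  7  9  9  7  7  7 13 26 27 27 27 27 27 27 27 27 27 27 27  |  25 26 26 26 26 25 25 25 25 25 26 25 25 25 25 25 25 25 25 25 25
172  7  7  8 11  
[... 3270 characters left out ...]
 26 24 21 21 21 21 21 20 21 24
251 23 23 30 37 38 39 39 38 38 36 30 30 24 11  7  7  7  7  7 15 28  |  21 21 21 21 20 21 21 20 21 23 25 27 25 21 21 20 21 21 26 31 34
253 23 23 28 37 39 39 39 39 39 41 33 32 20 10  8  7  7  7  7 15 27  |  21 21 21 21 20 21 21 21 21 23 23 26 21 21 20 21 21 27 34 36 36
255 31 32 34 37 38 39 39 39 40 43 38 34 30 15  9  8  8  7  7 12 25  |  21 21 20 21 20 21 21 21 21 23 25 24 21 20 21 20 21 31 36 36 36
257 38 38 37 37 38 38 39 39 39 43 42 31 25 16  9  9  9  9  8  9 13  |  20 20 20 20 21 20 21 21 21 23 26 26 21 21 21 20 20 31 36 36 36
259 36 36 35 36 39 39 39 39 40 41 44 33 24 18 10  9  8  9  9  9  8  |  20 19 18 20 20 21 21 21 21 22 27 27 23 21 21 21 19 26 35 36 36
```

In the side view the −x clip's top plate covers the same pixels as in the first picture (rows 241–247, same columns), so it has sprung back too. The cover is home, level and pressed with about 29 N.

```bash
python3 -m jog '[[0,0,0,0,0,0,0.04],[0,0,0,0,0,0,0.04],[0,0,0,0,0,0,0.04]]'; python3 -c "
from rig import finish_job;print(finish_job())"
```

```text
time_s: 18.25
eef_pos: [504.3, -102.0, 52.9]
ee_rot: [0.0, 0.999, 0.048, 0.001]
force: [-9.3, 2.4, 28.4]
grip_width: 0.527
grip_force: 106.3
the job is handed in; nothing more can be done
None
```

I handed the job in at 18 s: the large dish is seated in the pocket, the large cover is fully home on it with both clips back at rest over its rim, and the arm is still gripping and pressing it down with about 28 N.

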